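Raise the photo-stand camera over the wheel hub and hold it at the second stop

TASK

We need one quick picture of the returned wheel hub (the steel flange with five studs): take the photo stand's column by the black grip on top and run it along its rail, with the column still down, until the camera is straight over the hub. Then, with the red release button squeezed fully into the grip, pull the column up past its first stop to the second stop, where both tubes are fully out, and finish while still holding the grip there with the button squeezed in, the camera steady over the hub, ready for the shot. Leave the hub, the belt pulley and everything else on the bench where they are.

Things in the scene. Friction and masses are not known exactly. Their poses are not given: they have to be found in the camera images.
- photo_stand: fixed photo stand: dark base board 250 (x) x 460 (y) x 16 mm thick lying on the bench, with an aluminium rail along its own y axis near its far (+x) edge, rail line at x = +75 mm. Origin: centre of the board's underside, on the bench; z up. Its position and turn on the bench vary. The two parts to be pictured stand on its top, one in each half
- carriage (a joint): travel of the grey carriage with the whole camera column along the rail, m, towards the stand's +y: -0.17 to +0.17, 0 at the middle of the board. Slides stiffly (about 3 N, up to 4 N with the damping) and stays where it is left
- lower_tube (a joint): how far the thicker steel tube (30 mm across) is drawn up out of the carriage's outer tube, m: 0 down, 0.055 at its hard stop. Friction 3.5 N, so when the column is pulled up it moves second
- upper_tube (a joint): how far the thinner aluminium tube (22 mm across), which carries the camera head, is drawn up out of the lower tube, m: 0 down, 0.055 at its hard stop (the column's first stop). Friction 1 N, so it moves first. Second stop: both tubes out, 110 mm in all. With the button in, nothing but the hand holds the column up
- release_button (a joint): how far the red button is pushed into the grip, m: 0 out, 0.005 fully in. Spring: 4 N to start, 9 N fully in; springs out when let go (between the stops the bolt then drags). Less than about 0.0035 in, a bolt locks the column down, at its first or at its second stop. Fully in, the tubes slide; pulling past the first stop takes about 10 N upward
- camera_head: everything on top of the upper tube: grey neck, aluminium boom, black camera, black grip with the button; 0.34 to 0.53 kg. Its axes are those of the photo stand. With the column down its origin is on the column axis at bench height; it rises with the column
- grip (a point): middle of the black rubber grip on the column's axis, a block 30 mm (stand's x) by 26 mm (y), 56 mm high, so its top is 28 mm above and the neck and boom 28 mm below this point; 194 mm above the bench with the column down. Take it from above, fingers closing along the stand's x: one on the button, one on the plain +x face. Width over both: 37 mm, 32 mm with the button in
- button_face (a point): middle of the face of the red button, 18 mm wide (y) and 26 mm high, on the grip's side towards the stand's -x, 22 mm from the column axis when out, at the height of the grip's middle
- lens (a point): front of the downward-looking camera's lens, its middle: 120 mm from the column axis towards the stand's -x, 90 mm above the bench with the column down. The camera is 66 mm wide (y); lowered it passes about 30 mm above the hub's studs
- wheel_hub: the part to be pictured, loose: round steel flange 112 mm across with five upright brass-coloured studs, 44 mm high over the studs, 0.9 kg, standing on the board on the line that the lens travels along (within 4 mm). Origin: centre of its underside. Stands in either half of the board; do not move it
- belt_pulley: the other part on the board, loose: black grooved belt pulley 108 mm across, 32 mm high, 0.6 kg, no studs. Origin: centre of its underside. Do not move it
- orange_carton: bystander: orange parts carton 100 x 85 x 65 mm; origin centre of underside
- navy_carton: bystander: navy parts carton 90 x 75 x 55 mm; origin centre of underside
- oil_filter: bystander: cream screw-on oil filter standing up, 74 mm across, 79 mm high; origin centre of underside
- tape_roll: bystander: roll of brown packing tape lying flat, 100 mm across, 48 mm high; origin centre of underside
- ball_bearing: bystander: steel ball bearing lying flat, 62 mm across, 17 mm high; origin centre of underside
- code_scanner: bystander: dark hand scanner lying down, 123 mm long, 38 mm high; origin below its middle
There are look-alikes about, which are no part of the job. Of the things like the wheel_hub, leave any that is green or turquoise; of the rest the larger one is meant.

How it is judged:
On the way, in this order (a step that is already met when the one before it is completed fails the run):
1. the camera stands over the hub (lens within 20 mm of its centre, seen from above) with the column still down (within 20 mm) (horizontal distance between lens and wheel_hub below 0.02 m and z of lens in the frame of photo_stand below 0.11 m), for 0.2 s.
2. with the button squeezed in, the column is up at its second stop over the hub (horizontal distance between lens and wheel_hub below 0.02 m and value of joint release_button above 0.0035 m and value of joint each of lower_tube, upper_tube above 0.048 m), for 0.2 s.
At the end, for the whole second after the job is handed in: fingers hold the grip (over 5 N), button at least 3.5 mm in; both tubes within 7 mm of their stops, lens at least 192 mm above the bench (200 at the second stop), within 20 mm of the hub centre seen from above, slower than 20 mm/s; hub and pulley not moved over 15 mm (all of step 2 and z of lens in the frame of photo_stand above 0.192 m and contact force between the fingers and camera_head above 5 N and linear speed of camera_head below 0.02 m/s and distance of each of wheel_hub, belt_pulley from where it was at the start of the episode below 0.015 m); the arm keeps its last pose, push and grip.
It fails at once if the wheel hub or the belt pulley is moved (over 15 mm) (distance of any of wheel_hub, belt_pulley from where it was at the start of the episode above 0.015 m).
It fails at once if a bystander on the bench is moved (over 20 mm) (distance of any of orange_carton, navy_carton, oil_filter, tape_roll, ball_bearing, code_scanner from where it was at the start of the episode above 0.02 m).
It also fails if it takes over 42 s, if anything falls off the work surface, if the arm or the gripper's body presses on something with over 40 N, if the wrist force passes 120 N, or if a joint passes its speed limit or range.

ROBOT

A 7-joint arm with a two-finger parallel gripper is mounted at the origin on the work surface. World frame = base frame: x ahead of the robot, y to its left, z up, the work surface at z = 0. Lengths are in m, angles in rad, forces in N, time in s.
With the tool pointing down it reaches from about 0.35 to 0.9 m from the base axis. Payload 8.1 kg.
Tool frame: the origin (TCP) lies midway between the tips of the shut fingers; the grasp point (between the pads) lies 19 mm behind it (r.grip_depth is the distance from the TCP to the grasp point, in m); y points along the fingers, x is the direction in which the jaws open and shut, and the axes are right-handed (so a half turn about y gives the same grasp; the last joint's range is limited). The gripper opens to 92 mm and grips with 3 to 60 N. Pads are 19 mm wide; open, the fingers measure 130 mm over their backs; the gripper's body (75 mm by 190 mm) begins 47 mm behind the grasp point.
Start: joints at [-1.443, 0.434, 0.025, 1.573, -0.012, 1.134, -0.075], TCP at [0.143, 0.608, 0.227] pointing down, gripper open.
Joint ranges: [-2.62, 2.62], [-0.44, 2.09], [-1.27, 1.32], [0.08, 2.57], [-1.32, 4.46], [0.12, 2], [-2.74, 2.74]. Speed limits (rad/s): [2.22, 2.22, 3.01, 3.01, 3.14, 3.14, 3.14].

INTERFACE

Orientations are given as a 3x3 rotation matrix whose columns are the frame's x, y, z axes.
In Python, from workcell import r, imaging, finder gives the robot as it stands. The module is installed in compiled form; this text tells all that it offers.
- The arm moves only by the tool send_rows, never from a script. Its argument "rows" is a list that holds one entry, the list of rows, each a list of 7 numbers: the turn, a rotation vector about the tool's x, y, z in degrees, then the shift along the tool's x, y, z in mm, then the closure, from 0 (fully open) to 1 (shut). In form: [[[rx, ry, rz, dx, dy, dz, gripper], ...]]. A call has 1 to 12 rows; each row shifts and turns the commanded pose from where the row before left it, along the tool's axes as they then stand; what a row does not reach is not made up. A row lasts 1/8 s, in which the tool goes at most 62.5 mm and 10.7 degrees, less where a joint would pass 70% of its speed; a pose out of reach is approached as far as the arm can. A call is refused whole if a number of a shift passes 62.5 or a number of a turn 10.7, either way. A call with a gripper value outside its range is refused whole. The fingers move at their own pace and stop on an object; "force" is the grip in N (left out, the last holds). Time passes only in rows, so rows that do not move let the fingers close. It gives the time, the measured TCP pose, the force and the opening at its end, in the units of the state.
- r.get_state(): the state, without advancing time (a new reading comes with each control period).
- imaging.get_image(name): name is "side" or "top"; returns the picture (400x640x3 uint8, red, green, blue); there is no depth.
- imaging.calibration(name): a dict with "intrinsics" (3x3 intrinsics, pixels), "world_to_cam" (4x4, takes a point from world to camera coordinates). Camera axes: x right, y up, looking along -z (the intrinsics and any distortion apply to the point x, -y, -z); pixel columns grow to the right and rows downward; lengths in m; the calibration is good to about 2 mm. A picture is of the moment at which its call begins. calibration takes no time and is no camera call.
- r.close_job(): hands the job in, once; it reports no verdict.
Trained networks look in the newest picture that a camera, given by its name, has taken for a name from the list of things; names that differ only in an ending like _2 or _b are one class to them, and where a whole thing is asked for, a point or a joint stands for the part that bears it (a point fixed in the world has none). Each returns a list of dicts, best first, with "score" (0 to 1); they miss things now and then, are a little off and sometimes report something else, mostly with a low value. They report only what shows in the picture. A call takes as long as a camera call. They do not tell look-alikes from the thing itself.
- finder.trace(camera, label): "pixels" (400x640 bool, what is visible of it) and "rect" ([left, top, right, bottom] as shares, 0 to 1, of the picture: columns of its width, rows of its height, round what is visible of it).
- finder.mark_of(camera, label): "point" ([row, column] as shares, 0 to 1, of the picture: columns of its width, rows of its height: a listed point, or the origin of a listed thing).
The state is a dict: "clock": time; "q": joint angles; "qvel": joint speeds; "joint_efforts": joint torques, N m; "position": TCP position; "tool_rot": TCP orientation; "ft_force": force on the tool from outside, world axes, zero at the start; "moment": the same for the moment, N m; "gripper_width": finger opening in m.
Only numpy, scipy, OpenCV 4.12 (cv2) and the standard library are available. Lean on these libraries where they do the work, as an engineer would, in place of code of your own. Each camera call takes 0.05 s, during which the arm holds its last target.

## Working session

There is one attempt and no reset: what is moved stays moved. The work goes in short steps, Python scripts to look and compute and a tool call to move; the robot and the scene stay as the last step left them, time stands still between calls to the robot, and variables do not carry over. Pictures are saved under pics/ and viewed, and the job is handed in when it is done.

Besides the shell and the picture viewer there is one more tool, called after "Request:" as name(argument=value, ...), one argument or row to a line, values as JSON. send_rows: Moves the arm, as the interface text tells. Its arguments: {"type":"object","properties":{"rows":{"type":"array"},"force":{"type":"number"}},"required":["rows"]}

```bash
mkdir -p pics; python3 - <<'E'
from workcell import r, imaging, finder
import cv2,json
for c in("top","side"):
    im=imaging.get_image(c); cv2.imwrite(f"pics/{c}0.png",im[:,:,::-1])
    k=imaging.calibration(c); print(c,k["intrinsics"],k["world_to_cam"])
    for l in("grip","button_face","lens","wheel_hub","belt_pulley","photo_stand"):
        for d in finder.mark_of(c,l)[:3]: print(c,l,round(d["score"],2),[round(d["point"][1]*640,1),round(d["point"][0]*400,1)])
s=r.get_state();print(s, r.grip_depth)
E
```

```text
top [[506.77206423   0.         319.19701764]
 [  0.         506.77206423 194.99035459]
 [  0.           0.           1.        ]] [[ 0.01167271 -0.99990365  0.00751213 -0.00663763]
 [ 0.98803473  0.01268894  0.15370869 -0.49293272]
 [-0.1537892   0.00562805  0.98808765 -1.64651946]
 [ 0.          0.          0.          1.        ]]
top grip 0.61 [312.9, 146.5]
top button_face 0.37 [310.1, 152.8]
top lens 0.62 [307.7, 187.2]
top wheel_hub 0.96 [271.3, 190.5]
top wheel_hub 0.93 [384.0, 254.6]
top wheel_hub 0.75 [240.5, 251.2]
top belt_pulley 0.55 [335.9, 196.7]
top photo_stand 0.67 [308.1, 179.7]
top photo_stand 0.53 [197.8, 260.5]
side [[465.97533736   0.         316.54123616]
 [  0.         465.97533736 188.80028315]
 [  0.           0.           1.        ]] [[ 0.96281029 -0.27015154  0.00380625 -0.46322841]
 [ 0.19479244  0.70385777  0.68311064 -0.15856646]
 [-0.18722245 -0.65696453  0.73030498 -1.53550548]
 [ 0.          0.          0.          1.        ]]
side grip 0.93 [354.6, 156.0]
side button_face 0.6 [357.1, 306.7]
side button_face 0.38 [345.6, 153.3]
side lens 0.83 [316.
[... 360 characters left out ...]
array([ 5.42897078e-05,  1.10832665e-03, -7.79626987e-04, -1.72483401e-03,
        4.25835206e-04,  1.57532654e-03, -7.03008463e-04]), 'joint_efforts': array([ 7.93465933e-04, -6.67512703e+01,  9.83470380e-01, -3.14761376e+01,
       -6.09447132e-02,  3.23984830e-02,  1.69282998e-05]), 'position': array([0.14299096, 0.60846011, 0.22676771]), 'tool_rot': array([[ 2.28785261e-01,  4.52262387e-05, -9.73476914e-01],
       [ 9.73476909e-01,  1.01662680e-04,  2.28785265e-01],
       [ 1.09313369e-04, -9.99999994e-01, -2.07677762e-05]]), 'ft_force': array([ 0.22657705, -0.15451137,  0.34930494]), 'moment': array([ 0.01089216, -0.03575852,  0.0050298 ]), 'gripper_width': 0.09202292493436769} 0.0188
```

View pics/top0.png

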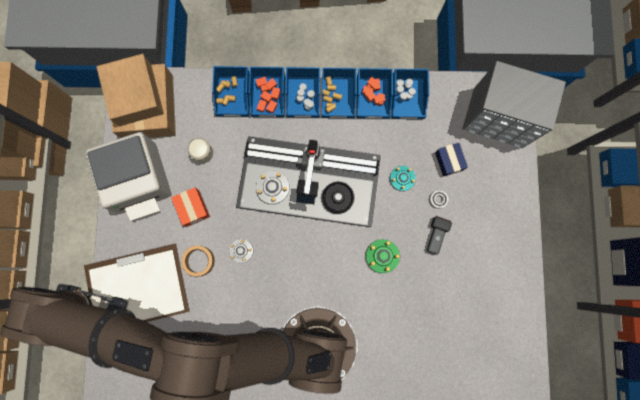

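View pics/side0.png

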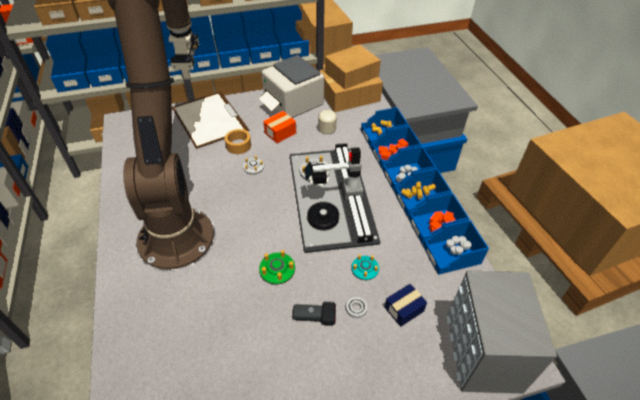

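```bash
cat > h.py <<'E'
from workcell import r, imaging, finder
import numpy as np, cv2
C={c:imaging.calibration(c) for c in("top","side")}
def ray(c,u,v):
    K=C[c]["intrinsics"];W=C[c]["world_to_cam"]
    d=np.array([(u-K[0,2])/K[0,0],-(v-K[1,2])/K[1,1],-1.])
    R=W[:3,:3];return -R.T@W[:3,3],R.T@d
def onz(c,u,v,z):
    o,d=ray(c,u,v);return o+d*(z-o[2])/d[2]
def proj(c,p):
    K=C[c]["intrinsics"];W=C[c]["world_to_cam"]
    q=W[:3,:3]@np.asarray(p)+W[:3,3]
    return np.array([K[0,2]-K[0,0]*q[0]/q[2],K[1,2]+K[1,1]*q[1]/q[2]])
def tri(a,b):
    A=[];B=[]
    for c,p in(("top",a),("side",b)):
        o,d=ray(c,*p);d/=np.linalg.norm(d);P=np.eye(3)-np.outer(d,d);A.append(P);B.append(P@o)
    return np.linalg.lstsq(np.vstack(A),np.hstack(B),rcond=None)[0]
E
python3 - <<'E'
from h import *
for c,b in(("top",(230,125,390,235)),("side",(280,135,390,255))):
    im=cv2.imread(f"pics/{c}0.png")[b[1]:b[3],b[0]:b[2]]
    cv2.imwrite(f"pics/{c}0crop.png",cv2.resize(im,None,fx=5,fy=5,interpolation=cv2.INTER_CUBIC))
print("grip",tri((312.9,146.5),(354.6,156.)))
print("grip top@.194",onz("top",312.9,146.5,.194),"side",onz("side",354.6,156,.194))
print("lens",tri((307.7,187.2),(316,181)),onz("side",316,181,.09))
print("hub",[onz("top",271.3,190.5,z) for z in(.016,)],onz("side",318.5,169.5,.016))
for l,c in (("photo_stand","top"),("photo_stand","side")):
    for d in finder.trace(c,l)[:2]:
        m=d["pixels"];print(c,d["score"],m.sum())
        if d["score"]>.5:
            cn=max(cv2.findContours(m.astype(np.uint8),0,1)[0],key=cv2.contourArea)
            h=cv2.convexHull(cn)[:,0]
            print(cv2.approxPolyDP(h[:,None],3,True)[:,0].tolist())
E
```

```text
grip [0.61746763 0.02156137 0.19162302]
grip top@.194 [0.61853955 0.02129966 0.194     ] side [0.6147532  0.01901974 0.194     ]
lens [0.49945    0.03800371 0.09280289] [0.49009172 0.04006571 0.09      ]
hub [array([0.5096658 , 0.16089458, 0.016     ])] [0.53455085 0.16370539 0.016     ]
top 0.75 8288
[[248, 137], [316, 139], [378, 154], [371, 224], [237, 207]]
side 0.63 6421
[[358, 147], [380, 242], [306, 252], [289, 156], [340, 142]]
```

View pics/top0crop.png

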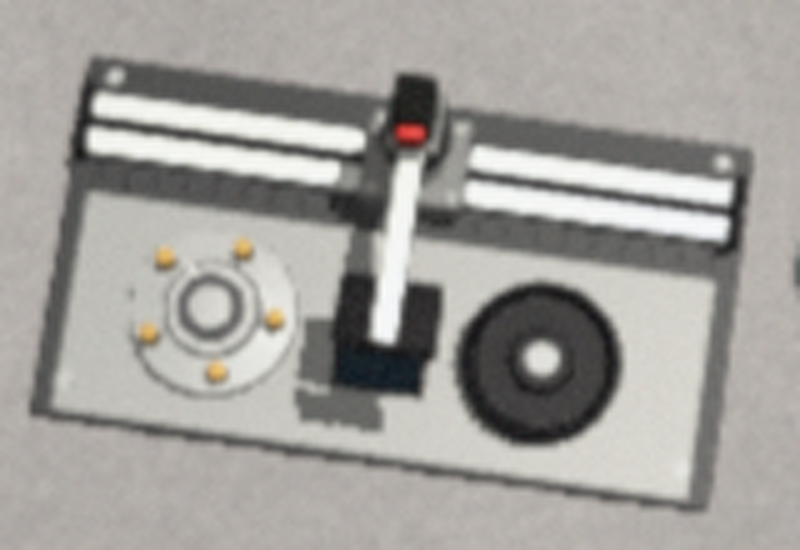

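View pics/side0crop.png

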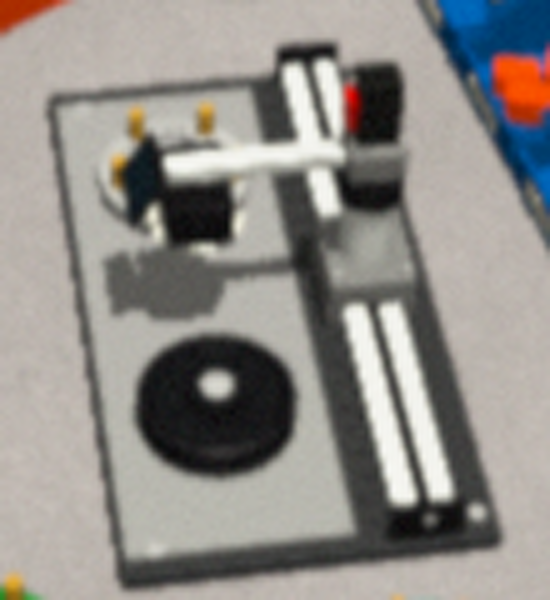

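```bash
python3 - <<'E'
from h import *
from scipy.optimize import least_squares
L=lambda x,y:(230+x/5,125+y/5)
S=lambda x,y:(280+x/5,135+y/5)
cs=[L(93,57),L(751,150),L(706,510),L(32,412)]
obj=[(.125,.23),(.125,-.23),(-.125,-.23),(-.125,.23)]
sc=[S(278,78),S(498,540),S(125,570),S(50,100)]
print("cams",ray("top",0,0)[0],ray("side",0,0)[0])
def f(p,use=("top","side")):
    e=[]
    c,s=np.cos(p[2]),np.sin(p[2])
    for cam,pts in(("top",cs),("side",sc)):
        if cam not in use: continue
        for (a,b),q in zip(obj,pts):
            e.append(proj(cam,(p[0]+c*a-s*b,p[1]+s*a+c*b,.016))-q)
    return np.ravel(e)
for u in(("top",),("side",),("top","side")):
    o=least_squares(f,[.53,.04,-.1],args=(u,));print(u,o.x,np.degrees(o.x[2]),o.fun.round(1))
p=o.x;c,s=np.cos(p[2]),np.sin(p[2]);R=np.array([[c,-s],[s,c]])
loc=lambda w:R.T@(np.asarray(w)[:2]-p[:2])
st=[(165,258),(243,249),(274,319),(217,372),(148,333)]
w=np.array([onz("top",*L(*q),.058) for q in st]);h=w.mean(0)
print("hub top",h,loc(h),np.linalg.norm(w-h,axis=1))
print("hub side studs",loc(onz("side",*S(136,115),.058)),loc(onz("side",*S(205,112),.058)),[loc(x) for x in w])
for n,g in(("gripcentre",onz("top",*L(413,100),.222)),("grip tri",tri((312.9,146.5),(354.6,156.)))):
    print(n,g,loc(g))
print("button",loc(onz("top",*L(411,133),.20)), loc(tri(L(411,133),S(352,105))))
print("lens",loc([.49945,.038]),loc([.49,.04]))
print("boom line", loc(onz("top",*L(383,338),.166)),loc(onz("top",*L(408,150),.166)))
print("carriage top grip side top", loc(onz("side",*S(380,73),.222)))
print("pulley",loc(onz("top",*L(540,362),.048)))
print("stand x dir",R[:,0])
E
```

```text
cams [0.23389522 0.0088845  1.70272345] [ 0.18940753 -1.02230627  1.2314689 ]
('top',) [ 0.54383767  0.03422723 -0.13134497] -7.525512712257987 [-0.7 -0.4  0.8 -0.1  0.6  0.2 -0.7  0.2]
('side',) [ 0.52829171  0.03545019 -0.07050331] -4.039542102633286 [ 9.6 -3.6  0.1 -2.9 -1.1  3.8 -8.2  0.7]
('top', 'side') [ 0.53693713  0.03515222 -0.10606212] -6.076911983266773 [-2.2  3.1 -0.2  0.1  1.4  0.7 -0.4  4.1 14.1 -3.4  0.6 -1.9 -1.3  2.5
 -4.  -0.7]
hub top [0.51711729 0.15557132 0.058     ] [-0.03245644  0.11764423] [0.04381236 0.04397065 0.04344099 0.04421196 0.04392282]
hub side studs [-0.05427153  0.15166199] [-0.00366893  0.14658425] [array([-0.0040159 ,  0.15097078]), array([0.00810298, 0.1006633 ]), array([-0.0359727 ,  0.07434579]), array([-0.07535019,  0.10692866]), array([-0.05504639,  0.15531263])]
gripcentre [0.61601573 0.02203282 0.222     ] [ 0.0800231  -0.00467415]
grip tri [0.61746763 0.02156137 0.19162302] [ 0.08151674 -0.00498925]
button [ 0.06502037 -0.00513543] [ 0.06616575 -0.00488749]
lens [-0.03757796 -0.00113674] [-0.04718658 -0.00014839]
boom line [-0.05700685 -0.0023035 ] [ 0.06226777 -0.00337966]
carriage top grip side top [ 0.08180071 -0.00817763]
pulley [-0.04209265 -0.10292569]
stand x dir [ 0.99438068 -0.10586338]
```

```bash
python3 - <<'E'
from h import *
p=np.array([ 0.54384,0.03423,-0.13134]);c,s=np.cos(p[2]),np.sin(p[2]);R=np.array([[c,-s],[s,c]])
loc=lambda w:(R.T@(np.asarray(w)[:2]-p[:2])).round(4)
L=lambda x,y:(230+x/5,125+y/5)
S=lambda x,y:(280+x/5,135+y/5)
print("hub",loc([.51712,.15557]))
g=tri((312.9,146.5),(354.6,156.));print("grip",g,loc(g), loc(onz("top",*L(413,100),.222)),loc(onz("side",*S(380,73),.222)))
print("button",loc(onz("top",*L(411,133),.20)))
print("lens",loc([.49945,.038]),loc([.49,.04]))
print("boom",loc(onz("top",*L(383,338),.166)),loc(onz("top",*L(408,150),.166)))
print("pulley",loc(onz("top",*L(540,362),.048)))
q=-.0
for y in(-.01,0): print("grip pred",p[:2]+R@[.075,y])
T=r.get_state()["tool_rot"];jx=T[:,0]
print("jaw dir",np.degrees(np.arctan2(jx[1],jx[0])))
E
```

```text
hub [-0.0424  0.1168]
grip [0.61746763 0.02156137 0.19162302] [ 0.0747 -0.0029] [ 0.0732 -0.0026] [ 0.075  -0.0061]
button [ 0.0582 -0.0035]
lens [-0.0445 -0.0021] [-0.0541 -0.0013]
boom [-0.0639 -0.0037] [ 0.0554 -0.0018]
pulley [-0.0464 -0.1039]
grip pred [0.61688442 0.01449392]
grip pred [0.61819405 0.0244078 ]
jaw dir 76.77503186038997
```

Request:
send_rows(
  rows=[
    [[0,0,0,0,-30,0,0],[0,0,0,0,-40,0,0],[0,5.4,0,-2.7,0,-58,0],[0,5.4,0,-2.7,0,-58,0],[0,5.4,0,-2.7,0,-58,0],[0,5.4,0,-2.7,0,-58,0],[0,5.4,0,-2.7,0,-58,0],[0,5.4,0,-2.7,0,-58,0]],
  ],
)

```text
clock: 1.8
position: [0.4441, 0.4385, 0.2967]
tool_rot: [[0.717, 0.0, -0.697], [0.697, 0.0, 0.717], [0.0, -1.0, 0.0]]
ft_force: [1.5, 0.6, 0.3]
gripper_width: 0.0918
```

```bash
cat > t.py <<'E'
from h import *
import sys
p=np.array([ 0.54384,0.03423,-0.13134]);c,s=np.cos(p[2]),np.sin(p[2]);R=np.array([[c,-s],[s,c]])
st=r.get_state();T=st["tool_rot"];P=st["position"]
tgt=np.r_[p[:2]+R@[.075,-.0025],0.30]
j=np.degrees(np.arctan2(T[1,0],T[0,0]))
print(st["clock"],P.round(4),"jaw",j.round(2),"tilt",T[:,1].round(3),"w",st["gripper_width"],"F",st["ft_force"].round(2))
print("stand pos",(R.T@(P[:2]-p[:2])).round(4),"to tgt tool mm",(1000*T.T@(tgt-P)).round(1),"turn y",j-np.degrees(p[2]),"bearing",np.degrees(np.arctan2(P[1],P[0])),"q",st["q"].round(2))
E
python3 t.py
```

```text
1.8 [0.4441 0.4385 0.2967] jaw 44.2 tilt [ 0.  0. -1.] w 0.09179204858696578 F [1.53 0.56 0.28]
stand pos [-0.1519  0.3877] to tgt tool mm [-165.8   -3.3 -419.8] turn y 51.723785425010504 bearing 44.64008077386418 q [-1.04  0.39  0.25  1.48 -0.1   1.28 -0.  ]
```

Request:
send_rows(
  rows=[
    [[0,5.3,0,-2.7,0,-57,0],[0,5.3,0,-2.7,0,-57,0],[0,5.3,0,-2.7,0,-57,0],[0,5.3,0,-2.7,0,-57,0],[0,5.3,0,-2.7,0,-57,0],[0,5.3,0,-2.7,0,-57,0],[0,5.3,0,-2.7,0,-57,0],[0,5.3,0,-2.7,0,-40,0],[0,9,0,0,0,0,0],[0,0,0,0,0,0,0]],
  ],
)

```text
clock: 3.05
position: [0.6156, 0.0458, 0.2967]
tool_rot: [[0.993, -0.0, 0.122], [-0.122, 0.0, 0.993], [-0.0, -1.0, 0.0]]
ft_force: [0.6, 0.5, -0.9]
gripper_width: 0.0919
```

```bash
python3 t.py
```

```text
3.05 [0.6156 0.0458 0.2967] jaw -7.01 tilt [-0.  0. -1.] w 0.09192526004239872 F [ 0.57  0.53 -0.94]
stand pos [0.0696 0.0209] to tgt tool mm [  5.1  -3.3 -23.5] turn y 0.5121083304881902 bearing 4.259280867200682 q [-0.54  0.4   0.56  1.52 -0.22  1.28 -0.08]
```

Request:
send_rows(
  rows=[
    [[0,0.5,0,4,0,-23.5,0],[0,0,0,0,20,0,0.0],[0,0,0,0,20,0,0.0],[0,0,0,0,0,0,0]],
  ],
)

```text
clock: 3.55
position: [0.6158, 0.0218, 0.2555]
tool_rot: [[0.992, -0.003, 0.129], [-0.129, -0.0, 0.992], [-0.003, -1.0, -0.001]]
ft_force: [0.2, 0.5, 0.4]
gripper_width: 0.0916
```

```bash
python3 t.py; python3 - <<'E'
from h import *
for c,b in(("top",(250,110,370,210)),("side",(300,90,400,190))):
    im=imaging.get_image(c)[b[1]:b[3],b[0]:b[2],::-1]
    cv2.imwrite(f"pics/{c}1.png",cv2.resize(im,None,fx=5,fy=5,interpolation=cv2.INTER_CUBIC))
E
```

```text
3.55 [0.6158 0.0218 0.2555] jaw -7.4 tilt [-0.003 -0.    -1.   ] w 0.09161289720487853 F [0.16 0.46 0.45]
stand pos [ 0.073  -0.0029] to tgt tool mm [  1.9 -44.5   0.3] turn y 0.1254580755238086 bearing 2.0301168646398873 q [-0.5   0.43  0.56  1.58 -0.24  1.2  -0.03]
```

View pics/top1.png

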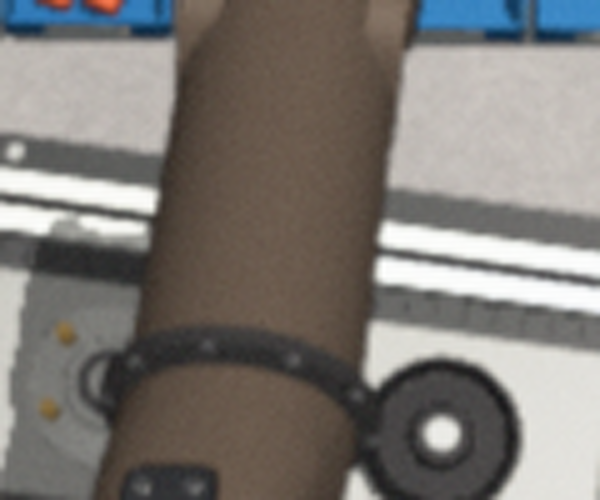

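View pics/side1.png

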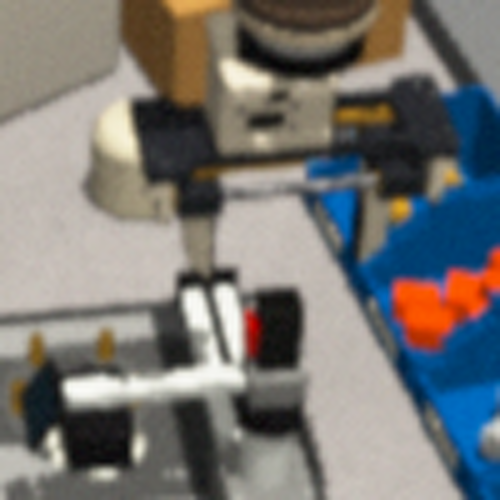

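Request:
send_rows(
  rows=[
    [[0,0,0,0.5,25,0,0],[0,0,0,0,25,0,0.0],[0,0,0,0,20,0,0.0],[0,0,0,0,10,0,0.0],[0,0,0,0,0,0,0],[0,0,0,0,0,0,0]],
  ],
)

```text
clock: 4.4
position: [0.6179, 0.022, 0.1778]
tool_rot: [[0.991, 0.002, 0.131], [-0.131, 0.0, 0.991], [0.002, -1.0, 0.0]]
ft_force: [-0.0, 0.2, 0.8]
gripper_width: 0.0917
```

```bash
python3 t.py; python3 - <<'E'
from h import *
for c,b in(("side",(300,90,400,190)),):
    im=imaging.get_image(c)[b[1]:b[3],b[0]:b[2],::-1]
    cv2.imwrite(f"pics/{c}2.png",cv2.resize(im,None,fx=5,fy=5,interpolation=cv2.INTER_CUBIC))
E
```

```text
4.4 [0.6179 0.022  0.1778] jaw -7.52 tilt [ 0.002  0.    -1.   ] w 0.09172566017821313 F [-0.04  0.16  0.79]
stand pos [ 0.075  -0.0024] to tgt tool mm [   0.2 -122.2   -0. ] turn y 0.002967131526288469 bearing 2.0395798406983197 q [-0.48  0.5   0.53  1.68 -0.28  1.03  0.01]
```

View pics/side2.png

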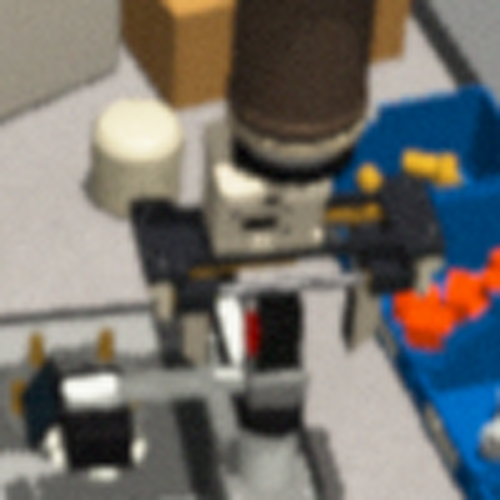

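Request:
send_rows(
  rows=[
    [[0,0,0,-1,2.5,0,0.3],[0,0,0,0,0,0,1],[0,0,0,0,0,0,1],[0,0,0,0,0,0,1],[0,0,0,0,0,0,1],[0,0,0,0,0,0,1],[0,0,0,0,0,0,1],[0,0,0,0,0,0,1]],
  ],
  force=45,
)

```text
clock: 5.45
position: [0.6175, 0.0221, 0.1743]
tool_rot: [[0.991, 0.002, 0.131], [-0.131, -0.0, 0.991], [0.002, -1.0, -0.0]]
ft_force: [5.2, -0.5, -3.5]
gripper_width: 0.0298
```

```bash
python3 t.py
```

```text
5.45 [0.6175 0.0221 0.1743] jaw -7.53 tilt [ 0.002 -0.    -1.   ] w 0.029844629533994024 F [ 5.17 -0.52 -3.51]
stand pos [ 0.0746 -0.0024] to tgt tool mm [   0.7 -125.7   -0.2] turn y -0.004798536521446906 bearing 2.0515820578996458 q [-0.48  0.5   0.53  1.69 -0.28  1.03  0.01]
```

Request:
send_rows(
  rows=[
    [[0,0,0,0.4,0,5,1],[0,0,0,0,0,10,1],[0,0,0,0,0,12,1],[0,0,0,0,0,12,1],[0,0,0,0,0,12,1],[0,0,0,0,0,12,1],[0,0,0,0,0,12,1],[0,0,0,0,0,12,1],[0,0,0,0,0,12,1],[0,0,0,0,0,10,1],[0,0,0,0,0,7,1],[0,0,0,0,0,3,1]],
  ],
)

```text
clock: 6.95
position: [0.6331, 0.1395, 0.1743]
tool_rot: [[0.991, 0.002, 0.132], [-0.132, -0.001, 0.991], [0.002, -1.0, -0.001]]
ft_force: [3.8, -4.6, -1.9]
gripper_width: 0.03
```

Request:
send_rows(
  rows=[
    [[0,0,0,0,0,0,1],[0,0,0,0,0,0,1],[0,0,0,0,0,0,1]],
  ],
)

```text
clock: 7.32
position: [0.6331, 0.1398, 0.1743]
tool_rot: [[0.991, 0.002, 0.131], [-0.131, -0.0, 0.991], [0.002, -1.0, -0.0]]
ft_force: [5.2, -1.5, -2.6]
gripper_width: 0.03
```

```bash
python3 t.py;  python3 - <<'E'
from h import *
for c,b in(("top",(230,120,350,220)),("side",(280,90,400,190))):
    im=imaging.get_image(c)[b[1]:b[3],b[0]:b[2],::-1]
    cv2.imwrite(f"pics/{c}3.png",cv2.resize(im,None,fx=5,fy=5,interpolation=cv2.INTER_CUBIC))
    for l in("lens","grip"):
        for d in finder.mark_of(c,l)[:2]: print(c,l,round(d["score"],2),[round(d["point"][1]*640,1),round(d["point"][0]*400,1)])
p=np.array([ 0.54384,0.03423,-0.13134]);cc,s=np.cos(p[2]),np.sin(p[2]);R=np.array([[cc,-s],[s,cc]])
P=r.get_state()["position"]; L=R.T@(P[:2]-p[:2])
w=p[:2]+R@[-.045,L[1]]
for c in("top","side"): print(c,"expected lens",proj(c,[*w,.09]),"grip",proj(c,[*P[:2],.194]))
E
```

```text
7.325 [0.6331 0.1398 0.1743] jaw -7.55 tilt [ 0.002 -0.    -1.   ] w 0.029989005997145556 F [ 5.2  -1.52 -2.56]
stand pos [0.0747 0.1163] to tgt tool mm [   0.6 -125.7 -118.8] turn y -0.02594243146994657 bearing 12.447825829530354 q [-0.63  0.55  0.51  1.61 -0.3   1.06 -0.17]
top lens 0.35 [196.3, 259.3]
side lens 0.6 [313.1, 158.4]
side lens 0.37 [310.7, 312.4]
side grip 0.84 [347.6, 132.6]
top expected lens [271.07787398 185.33382081] grip [274.28560563 141.36195193]
side expected lens [313.87585377 157.37714714] grip [348.29471453 131.97718012]
```

View pics/top3.png

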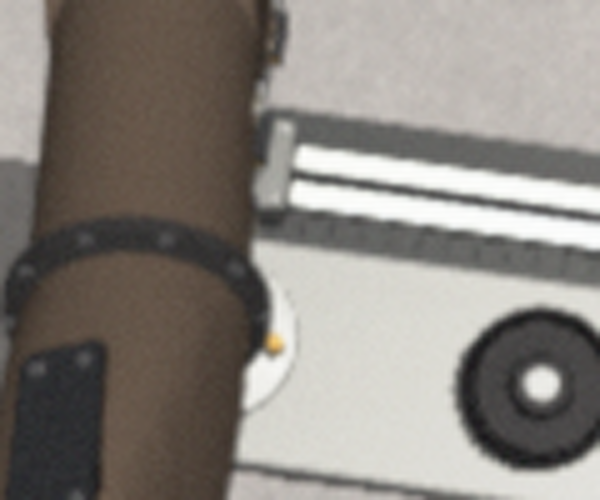

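View pics/side3.png

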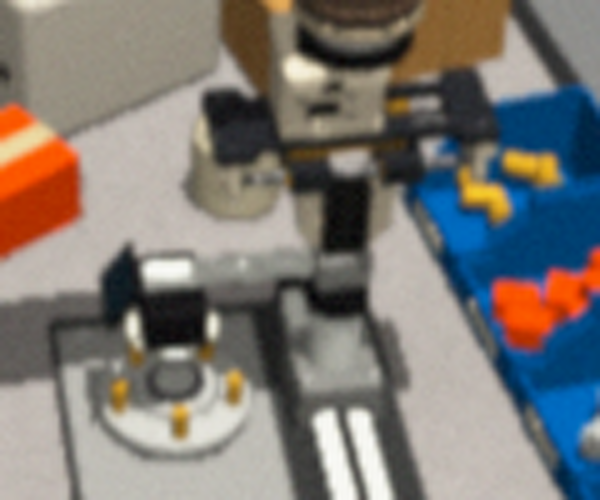

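Request:
send_rows(
  rows=[
    [[0,0,0,0,-4,0,1],[0,0,0,0,-8,0,1],[0,0,0,0,-8,0,1],[0,0,0,0,-8,0,1],[0,0,0,0,-8,0,1],[0,0,0,0,-8,0,1],[0,0,0,0,-6,0,1],[0,0,0,0,-4,0,1]],
  ],
)

```text
clock: 8.62
position: [0.6329, 0.1398, 0.228]
tool_rot: [[0.991, 0.001, 0.131], [-0.131, -0.001, 0.991], [0.001, -1.0, -0.0]]
ft_force: [6.0, -1.1, -6.7]
gripper_width: 0.0295
```

Request:
send_rows(
  rows=[
    [[0,0,0,0,-3,0,1],[0,0,0,0,-3,0,1],[0,0,0,0,-3,0,1],[0,0,0,0,-3,0,1],[0,0,0,0,-4,0,1],[0,0,0,0,-4,0,1]],
  ],
)

```text
clock: 9.38
position: [0.6328, 0.1398, 0.2473]
tool_rot: [[0.991, 0.001, 0.131], [-0.131, -0.001, 0.991], [0.001, -1.0, -0.001]]
ft_force: [8.2, -0.8, -11.0]
gripper_width: 0.0301
```

```bash
python3 t.py;  python3 - <<'E'
from h import *
for c,b in(("side",(280,70,400,190)),):
    im=imaging.get_image(c)[b[1]:b[3],b[0]:b[2],::-1]
    cv2.imwrite(f"pics/{c}4.png",cv2.resize(im,None,fx=5,fy=5,interpolation=cv2.INTER_CUBIC))
E
```

```text
9.375 [0.6328 0.1398 0.2473] jaw -7.55 tilt [ 0.001 -0.001 -1.   ] w 0.030058159750498498 F [  8.17  -0.82 -11.02]
stand pos [0.0744 0.1163] to tgt tool mm [   0.7  -52.6 -118.8] turn y -0.027957540994279384 bearing 12.454707120888848 q [-0.65  0.49  0.54  1.51 -0.26  1.21 -0.2 ]
```

View pics/side4.png

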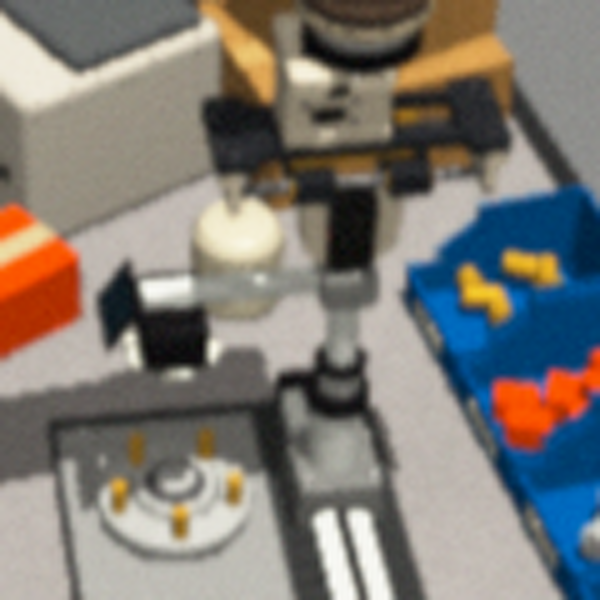

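Request:
send_rows(
  rows=[
    [[0,0,0,0,-5,0,1],[0,0,0,0,-6,0,1],[0,0,0,0,-6,0,1],[0,0,0,0,-6,0,1],[0,0,0,0,-5,0,1],[0,0,0,0,-4,0,1],[0,0,0,0,-3,0,1],[0,0,0,0,-1.5,0,1],[0,0,0,0,0,0,1]],
  ],
)

```text
clock: 10.55
position: [0.6328, 0.1398, 0.2839]
tool_rot: [[0.991, 0.001, 0.131], [-0.131, -0.001, 0.991], [0.001, -1.0, -0.001]]
ft_force: [6.4, -1.5, -7.6]
gripper_width: 0.03
```

Request:
send_rows(
  rows=[
    [[0,0,0,0,-1,0,1],[0,0,0,0,0,0,1],[0,0,0,0,0,0,1]],
  ],
)

```text
clock: 10.92
position: [0.6328, 0.1397, 0.2844]
tool_rot: [[0.991, 0.0, 0.131], [-0.131, -0.001, 0.991], [0.001, -1.0, -0.001]]
ft_force: [7.2, -1.3, -10.4]
gripper_width: 0.0295
```

```bash
python3 t.py;  python3 - <<'E'
from h import *
for c,b in(("side",(280,60,400,180)),):
    im=imaging.get_image(c)[b[1]:b[3],b[0]:b[2],::-1]
    cv2.imwrite(f"pics/{c}5.png",cv2.resize(im,None,fx=5,fy=5,interpolation=cv2.INTER_CUBIC))
    for l in("lens","grip"):
        for d in finder.mark_of(c,l)[:2]: print(c,l,round(d["score"],2),[round(d["point"][1]*640,1),round(d["point"][0]*400,1)])
p=np.array([ 0.54384,0.03423,-0.13134]);cc,s=np.cos(p[2]),np.sin(p[2]);R=np.array([[cc,-s],[s,cc]])
w=p[:2]+R@[-.045,.1163]; g=p[:2]+R@[.075,.1163]
for h in (.18,.19,.2): print(h,"lens",proj("side",[*w,h]),"grip",proj("side",[*g,h+.104]))
E
```

```text
10.925 [0.6328 0.1397 0.2844] jaw -7.56 tilt [ 0.    -0.001 -1.   ] w 0.029486006630456453 F [  7.18  -1.26 -10.42]
stand pos [0.0743 0.1163] to tgt tool mm [   0.7  -15.4 -118.8] turn y -0.030604308279005288 bearing 12.454013072989252 q [-0.65  0.47  0.55  1.46 -0.25  1.29 -0.21]
side lens 0.56 [315.5, 132.6]
side grip 0.95 [351.1, 108.5]
side grip 0.53 [327.0, 127.6]
0.18 lens [313.86464517 138.20349914] grip [349.85183652 110.91220854]
0.19 lens [313.86350982 135.97638043] grip [350.02229787 108.46182771]
0.2 lens [313.86236403 133.72877545] grip [350.19439308 105.98796023]
```

View pics/side5.png

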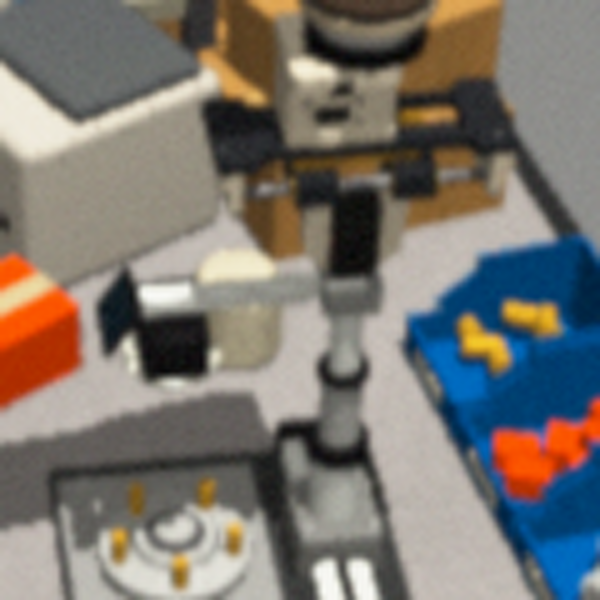

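Request:
send_rows(
  rows=[
    [[0,0,0,0,-0.8,0,1],[0,0,0,0,0,0,1],[0,0,0,0,0,0,1],[0,0,0,0,-0.7,0,1],[0,0,0,0,0,0,1],[0,0,0,0,0,0,1],[0,0,0,0,0,0,1]],
  ],
)

```text
clock: 11.95
position: [0.6326, 0.1398, 0.2846]
tool_rot: [[0.991, -0.001, 0.131], [-0.131, -0.002, 0.991], [-0.001, -1.0, -0.002]]
ft_force: [9.1, -1.3, -20.2]
gripper_width: 0.03
```

```bash
python3 t.py
```

```text
11.95 [0.6326 0.1398 0.2846] jaw -7.55 tilt [-0.001 -0.002 -1.   ] w 0.0300096621829468 F [  9.06  -1.29 -20.2 ]
stand pos [0.0741 0.1163] to tgt tool mm [   0.9  -15.2 -118.8] turn y -0.02656292927215631 bearing 12.460681638668715 q [-0.65  0.47  0.55  1.46 -0.25  1.29 -0.21]
```

Request:
send_rows(
  rows=[
    [[0,0,0,0,0.4,0,1],[0,0,0,0,0,0,1],[0,0,0,0,0,0,1],[0,0,0,0,0,0,1]],
  ],
)

```text
clock: 12.45
position: [0.6326, 0.1398, 0.2845]
tool_rot: [[0.991, -0.001, 0.131], [-0.131, -0.002, 0.991], [-0.0, -1.0, -0.002]]
ft_force: [9.2, -0.7, -16.6]
gripper_width: 0.0298
```

```bash
python3 t.py;  python3 - <<'E'
from h import *
im=imaging.get_image("side")
b=(260,60,400,180);cv2.imwrite("pics/side6.png",cv2.resize(im[60:250,260:400,::-1],None,fx=3,fy=3,interpolation=cv2.INTER_CUBIC))
E
```

```text
12.45 [0.6326 0.1398 0.2845] jaw -7.55 tilt [-0.001 -0.002 -1.   ] w 0.029767058768916933 F [  9.19  -0.72 -16.59]
stand pos [0.0742 0.1162] to tgt tool mm [   0.9  -15.3 -118.8] turn y -0.028830349325633442 bearing 12.45719280917912 q [-0.65  0.47  0.55  1.46 -0.25  1.29 -0.21]
```

View pics/side6.png

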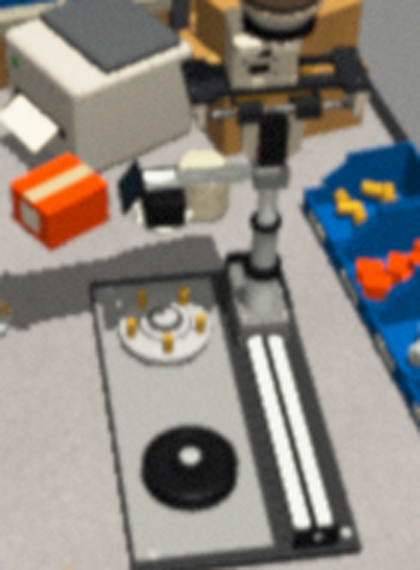

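Both tubes are out, and the hub and pulley stand where they were. I'm handing in now.

```bash
python3 -c "
from workcell import r
print(r.close_job())"
```

```text
the job is handed in; nothing more can be done
None
```

I slid the column about 119 mm along the rail to the large steel hub with the column down. Then I pulled it up to its second stop with the button squeezed in, and handed in at about 12.5 s still holding the grip. No verdict came back.

**Choice of hub:** I took the steel hub on the board, at about (272, 186) in the top picture. The other candidates were the smaller steel one at (240, 251), the green one at (382, 256) and the turquoise one at (402, 178).

**Last checks:**
- **Height:** the tool rose 110 mm. It then stopped rising while the pull grew to about 20 N, so the column is at its hard stop; I eased the pull to about 17 N. Both tubes show fully out in the side picture.
- **Button:** the finger opening is 30 mm, against 32 mm over the grip with the button in, at a 45 N grip force. I take the button to be fully in; the joint itself can't be read.
- **Camera position:** by calculation the lens is about 3 mm from the hub's centre. This rests on the stand position measured from the top picture. The arm hid the lens from the top camera, so only the side camera confirmed it, to within about 2 pixels.
- **Other things on the bench:** the hub and pulley look unmoved in the last side picture. I did not measure them again, and I did not check every bystander.

**Disagreements:**
- My first fit of the board using both cameras did not agree, because I had misread a corner in the side picture. I used the top-only fit, with under 1 pixel error.
- The networks' own marker for the lens in the top picture was wrong after the slide, so I ignored it.

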